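# Dock a reagent pack under the hood and half-open its valve

### The arm

A 6-joint arm with a two-finger parallel gripper is mounted at the origin on the work surface. World frame = base frame: x ahead of the robot, y to its left, z up, the work surface at z = 0. Lengths are in m, angles in rad, forces in N, time in s.
With the tool pointing down it reaches from about 0.275 to 0.725 m from the base axis. Payload 5.6 kg.
Tool frame: the origin (TCP) lies on the centre line of the jaws, within the pads' length; the fingertips stand 25 mm ahead of it and the grasp point (between the pads) lies 6 mm ahead of it; z points along the fingers, y is the line along which they close (so a half turn about z gives the same grasp; the last joint's range is limited). The gripper opens to 85 mm and grips with 20 to 120 N. Pads are 22 mm wide; open, the fingers measure 114 mm over their backs; the gripper's body (76 mm by 85 mm) begins 54 mm behind the grasp point. The pads swing forward as they close: fully open they stand 13 mm farther back than shut.
Start: joints at [-0.94, 0.255, 0.108, 0, -1.424, -0.285], TCP at [0.186, -0.517, 0.256] pointing down, gripper open.
Joint ranges: [-2.95, 2.95], [-1.21, 1.97], [-1.09, 1.5], [-2.87, 1.71], [-2.94, -0.07], [-3.05, 3.05]. Speed limits (rad/s): [2.57, 2.57, 3.14, 3.14, 3.14, 3.14].

### API

Orientations are given as a unit quaternion [w, x, y, z].
In Python, from plant import * gives the robot as it stands.
- The arm moves only by the shell command python3 -m crank 'ROWS' [OPENING]. ROWS is JSON, a list of rows, each a list of 6 numbers: the shift along the tool's x, y, z in units of 0.3 m (1.0 is 0.3 m), then the turn, a rotation vector about the tool's x, y, z in units of 45 degrees (1.0 is 45 degrees). In form: [[x, y, z, wx, wy, wz], ...]. A call has 1 to 12 rows; each row shifts and turns the commanded pose from where the row before left it, along the tool's axes as they then stand; what a row does not reach is not made up. A row lasts 1/8 s, in which the tool goes at most 62.5 mm and 10.7 degrees, less where a joint would pass 70% of its speed; a pose out of reach is approached as far as the arm can. A call with a number of a shift or a turn outside -1 to 1 is refused whole. A call with a gripper value outside its range is refused whole. OPENING is the opening, from -1 (shut) to 1 (fully open), set as the call begins (- or left out, the last holds). The fingers move at their own pace and stop on an object; the grip force is fixed at half the most. Time passes only in rows, so rows that do not move let the fingers close. It gives the time, the measured TCP pose, the force, the opening and the grip force at its end, in the units of the state.
- sense(): the state, without advancing time (a new reading comes with each control period).
- snapshot(name): name is "scene" or "side" or "wrist"; returns (picture, depth): 400x640x3 uint8, blue, green, red; 400x640 float32, m along the optical axis (not along the pixel's ray), 0 where there is no reading.
- camera_model(name): a dict with "vfov" (degrees; the focal length in pixels is half the picture's height over the tangent of half this angle, whatever the lens; pixels are square), "cx", "cy" (the principal point, pixels), "D" ([k1, k2, p1, p2, k3] as OpenCV has them; the pictures are not rectified), "rvec" (rotation vector, rad) and "tvec" (3), from world to camera coordinates, as OpenCV has them. Camera axes: x right, y down, z forward; pixel columns grow to the right and rows downward; lengths in m; the calibration is good to about 2 mm. A picture is of the moment at which its call begins: read the wrist's pose just before it. camera_model takes no time and is no camera call; for the wrist camera it gives the pose at the moment of the call.
- finish_job(): hands the job in; it is judged then, once.
The state is a dict: "t": time; "q": joint angles; "joint_velocities": joint speeds; "tau": joint torques, N m; "eef_pos": TCP position; "ee_rot": TCP orientation; "force": force on the tool from outside, world axes, zero at the start; "wrist_torque": the same for the moment, N m; "gripper_width": finger opening in m; "grasp_force": force on a finger pad.
Only numpy, scipy, OpenCV 4.12 (cv2) and the standard library are available. Lean on these libraries where they do the work, as an engineer would, in place of code of your own. Each camera call takes 0.05 s, during which the arm holds its last target. There are 200 camera calls.

### The job

Take the white reagent pack out of its blue cradle, set it down on the grey landing tray in front of the hood with its teal nose towards the hood, and let go of it; then slide it under the hood until it is fully home against the stop. Then turn the red valve lever to half open (45 degrees), pointing at the yellow dot. Keep the pack upright and leave the tube rack, bottle and jar where they stand.

Things in the scene. Friction and masses are not known exactly. Their poses are not given: they have to be found in the camera images.
- pack: Loose reagent pack, 0.25 to 0.5 kg. White body 130 x 54 x 40 mm (x, y, z), teal band at its nose (+x end), teal bridge handle on top along x, upright orange fin at the rear (-x). Origin: centre of the body's underside; z up.
- pack_handle (a point): Centre of the pack's handle bar, 67 mm above its underside. The bar is 70 mm long in x, 14 mm wide in y, from 60 to 74 mm above the underside, with a 20 mm gap between it and the body.
- pack_fin (a point): Grip point in the pack's rear fin: x = -88 mm, 55 mm above the underside. The fin is 14 mm thick in y and spans x = -65 to -105 mm and heights 15 to 70 mm.
- cradle: Blue fixed cradle, 210 x 86 mm, floor 6 mm thick; origin at table height under the pack's origin, same axes. Walls 28 mm high beside the pack, front sill 22 mm; two cheeks 72 mm high stand 9 mm from either side of the fin, so it cannot be grasped there. Lift the pack straight up by its handle, 80 mm or more, to clear it.
- dock: Fixed dock; x = sliding direction into the hood, z up. Origin at table height: with the pack fully home its origin is at dock x = 0, y = 0, z = 6 mm, axes parallel. White hood from x = -50 to 65 mm, top 100 mm high, carried by a wall on the -y side, open over a 32 mm high rail on the +y side. A gripper holding the handle does not fit under it.
- tray (a point): Place to set the pack down: middle of the free part of the grey landing tray (dock x = -145 mm), on its top face, 6 mm above the table. The tray is 120 mm wide, its free end at x = -240 mm; the pack's tail may overhang it.
- hood_edge (a point): Middle of the lower edge of the hood's entrance, dock x = -50 mm, 90 mm above the table. The lane under the hood is 62 mm wide (y = -31 to 31 mm); teal funnel rails 30 mm high lead in from 105 mm width at x = -100 mm. With the pack home its fin grip point is 38 mm outside this edge.
- stop (a point): On the stop face at the lane's end, dock x = 65 mm, 30 mm above the table; the pack's nose touches it when home. It is the front of a block 85 mm long and 100 mm high that carries the valve.
- valve (a joint): Red lever's angle, rad: 0 closed (along dock -y, white dot), 0.785 half open (yellow dot), 1.571 fully open (along dock -x, over the hood, green dot); grows clockwise seen from above. Turns about the vertical through valve_axis, friction about 0.12 N m, stays where left.
- valve_axis (a point): On the valve's vertical axis at mid-height of the lever, 131 mm above the table; dock x = 108 mm, y = 15 mm.
- valve_tip (a point): End of the red lever at mid-height, 62 mm from the axis. The bar is 14 mm wide, 22 mm high (120 to 142 mm above the table), 20 mm clear above block and hood.
- half_mark (a point): Yellow dot, 15 mm across, on the dark dial plate on top of the hood, 70 mm from the valve axis in the half-open direction.
- tube_rack: Yellow block of capped blood tubes, 60 x 120 x 82 mm, bystander. Origin: centre of underside.
- stain_bottle: Amber bottle with black cap, 56 mm across, 130 mm high, bystander. Origin: centre of underside.
- jar: Whitish jar with red cap, 64 mm across, 75 mm high, bystander. Origin: centre of underside.

How it is judged:
On the way, in this order (a step that is already met when the one before it is completed fails the run):
1. the pack stands flat on the landing tray, nose towards the hood, not more than its nose under it, and is let go (x of pack in the frame of dock between -0.23 and -0.06 m and y of pack in the frame of dock between -0.05 and 0.05 m and z of pack in the frame of dock between 0.002 and 0.012 m and angle between the x axis of pack and the x axis of dock, either way round below 0.6 rad and x of pack_fin in the frame of dock below -0.12 m and angle between pack's own z axis and vertical below 0.1 rad and contact force between pack and the fingers below 0.1 N), for 0.2 s.
2. the pack is fully home under the hood, against the stop (x of pack in the frame of dock between -0.008 and 0.01 m and y of pack in the frame of dock between -0.01 and 0.01 m and z of pack in the frame of dock between 0.002 and 0.012 m and angle between the x axis of pack and the x axis of dock, either way round below 0.1 rad and x of pack_fin in the frame of dock below -0.06 m and angle between pack's own z axis and vertical below 0.08 rad), for 0.2 s.
3. the valve lever stands half open (value of joint valve between 0.6454 and 0.9254 rad), for 0.2 s.
At the end, for the whole second after the job is handed in: The pack stands upright and at rest under the hood, fully home (within 8 mm of the stop, 10 mm of the lane's middle, 0.1 rad of straight), the valve lever rests at half open (0.785 rad, within 0.14 rad), and the tube rack, bottle and jar are within 30 mm of where they stood (all of step 2 and all of step 3 and linear speed of pack below 0.01 m/s and velocity of joint valve between -0.05 and 0.05 rad/s and distance of each of tube_rack, stain_bottle, jar from where it was at the start of the episode below 0.03 m); the robot touches nothing.
It fails at once if the pack is tipped by more than 0.5 rad (angle between pack's own z axis and vertical above 0.5 rad).
It fails at once if the tube rack, bottle or jar is moved by more than 30 mm (distance of any of tube_rack, stain_bottle, jar from where it was at the start of the episode above 0.03 m).
It also fails if it takes over 54 s, if anything falls off the work surface, if the arm or the gripper's body presses on something with over 40 N, if the wrist force passes 120 N, or if a joint passes its speed limit or range.

## Working session

There is one attempt and no reset: what is moved stays moved. The work goes in short steps, Python scripts to look and compute and a shell command to move; the robot and the scene stay as the last step left them, time stands still between calls to the robot, and variables do not carry over. Pictures are saved under pics/ and viewed, at most 10 in all, crops included, and the job is handed in when it is done.

```bash
ls; mkdir -p pics
python3 - <<'E'
from plant import *
import cv2,numpy as np
s=sense();print(s)
for n in("scene","side"):
    im,d=snapshot(n);cv2.imwrite(f"pics/{n}0.png",im);np.save(f"{n}0.npy",d);print(n,camera_model(n),(d>0).mean())
E
```

```text
pics
{'t': 0.0, 'q': array([-9.40404660e-01,  2.55735657e-01,  1.07000036e-01, -4.65076191e-04,
       -1.42390365e+00, -2.84588511e-01]), 'joint_velocities': array([-0.00042076, -0.00086454, -0.00024695,  0.00148708, -0.00128812,
       -0.00158775]), 'tau': array([-4.98312220e-04, -3.86626482e+01,  2.37935722e+01,  5.36548510e+00,
       -6.42914325e-03,  4.91485321e-05]), 'eef_pos': array([ 0.18631738, -0.51700004,  0.25540143]), 'ee_rot': array([-2.00663038e-04, -1.72007570e-01,  9.85095170e-01,  9.28304572e-04]), 'force': array([-0.25364343, -0.10163666,  0.23895815]), 'wrist_torque': array([ 0.01993528,  0.0052603 , -0.02782113]), 'grasp_force': 0.0, 'gripper_width': 0.08515464365047908}
scene {'vfov': 46.854400037201295, 'cx': 325.33695076851495, 'cy': 187.26517695685126, 'D': array([-0.11200222,  0.        ,  0.        ,  0.        ,  0.        ]), 'rvec': array([ 2.37852639,  0.86256269, -0.28532351]), 'tvec': array([-0.46049212, -0.24505072,  1.36882789])} 0.99594921875
side {'vfov': 57.74564429514224, 'cx': 323.85591246196475, 'cy': 197.40454783630946, 'D': array([0.02799993, 0.        , 0.        , 0.        , 0.        ]), 'rvec': array([ 0.01797851, -2.73443596,  1.49871313]), 'tvec': array([0.58047154, 0.08978707, 0.93897658])} 0.99594140625
```

View pics/scene0.png

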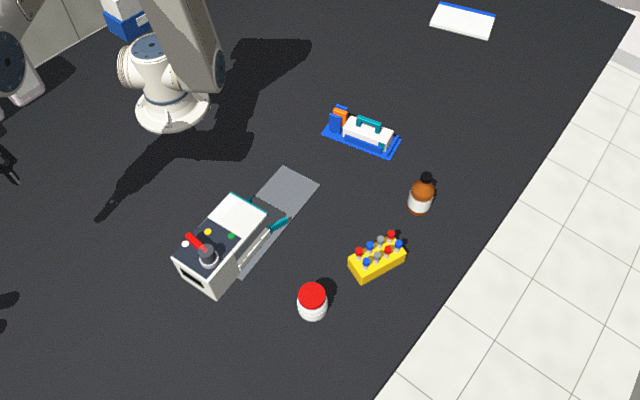

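View pics/side0.png

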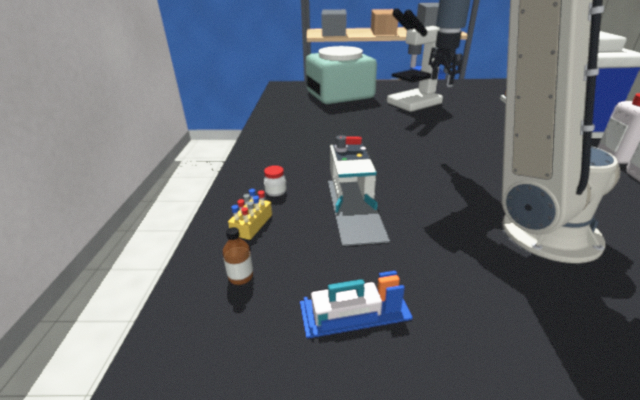

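The scene view shows the pack in its cradle at about (365,130), with the teal handle at (369,123) and the orange fin at (340,115). The tray is at (287,187), the hood at (235,220), the red lever at (195,243) and the yellow dot at (207,232). The bystanders are to the right and below: bottle (421,195), rack (377,258), jar (312,300). The side view agrees.

```bash
cat > h.py <<'E'
from plant import *
import cv2,numpy as np
from scipy.spatial.transform import Rotation as R
def cam(n):
    c=camera_model(n);f=200/np.tan(np.radians(c["vfov"])/2)
    K=np.array([[f,0,c["cx"]],[0,f,c["cy"]],[0,0,1]]);return K,c["D"],cv2.Rodrigues(c["rvec"])[0],c["tvec"]
def ray(C,uv):
    K,D,Rm,t=C;p=cv2.undistortPoints(np.float64(uv).reshape(-1,1,2),K,D)[:,0]
    return -Rm.T@t,np.c_[p,np.ones(len(p))]@Rm
def onplane(C,uv,z):
    o,d=ray(C,uv);return o+d*((z-o[2])/d[:,2])[:,None]
def cloud(C,d,uv):
    o,r=ray(C,uv);uv=np.int32(uv);return o+r*d[uv[:,1],uv[:,0]][:,None]
def pix(im,lo,hi,box=None):
    m=cv2.inRange(cv2.cvtColor(im,cv2.COLOR_BGR2HSV),np.array(lo),np.array(hi))
    if box:
        k=np.zeros_like(m);x0,y0,x1,y1=box;k[y0:y1,x0:x1]=1;m=m*k
    v,u=np.nonzero(m);return np.c_[u,v]
E
python3 - <<'E'
from h import *
np.set_printoptions(precision=4,suppress=True)
def rep(n,nm,lo,hi,box,zr):
    im=cv2.imread(f"pics/{n}0.png");d=np.load(f"{n}0.npy");C=cam(n)
    uv=pix(im,lo,hi,box)
    P=cloud(C,d,uv);P=P[(P[:,2]>zr[0])&(P[:,2]<zr[1])]
    if len(P)<4:print(n,nm,len(P));return
    (c,s,a)=cv2.minAreaRect(np.float32(P[:,:2]*1000))
    e=np.linalg.eigh(np.cov(P[:,:2].T))[1][:,1]
    print(n,nm,len(P),"mean",P.mean(0),"rect",np.round(c),np.round(s),round(a,1),"pca",round(np.degrees(np.arctan2(e[1],e[0])),1),"zmax",P[:,2].max())
B={"scene":dict(pack=(315,95,410,165),dock=(165,185,300,305),tray=(250,160,325,215)),"side":dict(pack=(295,265,415,340),dock=(320,130,395,245),tray=(330,205,395,245))}
for n in B:
    b=B[n]
    rep(n,"handle top",(80,100,40),(98,255,255),b["pack"],(.066,.09))
    rep(n,"fin",(5,150,100),(18,255,255),b["pack"],(.0,.2))
    rep(n,"white top",(0,0,150),(180,60,255),b["pack"],(.036,.056))
    rep(n,"cradle",(105,150,60),(125,255,255),b["pack"],(-.02,.04))
    rep(n,"tray",(0,0,60),(180,60,170),b["tray"],(-.01,.02))
    rep(n,"lever",(0,170,80),(6,255,255),b["dock"],(.1,.2))
    rep(n,"yellow",(20,150,100),(34,255,255),b["dock"],(.05,.2))
    rep(n,"green",(45,120,60),(78,255,255),b["dock"],(.05,.2))
    rep(n,"hood white",(0,0,140),(180,50,255),b["dock"],(.09,.115))
    rep(n,"teal dock",(80,100,40),(98,255,255),b["dock"],(.0,.12))
E
```

```text
scene handle top 171 mean [0.5354 0.2584 0.0778] rect [533. 261.] [70. 18.] 15.2 pca -166.6 zmax 0.08549006552517613
scene fin 113 mean [0.4555 0.2394 0.0667] rect [450. 241.] [40. 16.] 14.5 pca -169.0 zmax 0.08161311283728712
scene white top 630 mean [0.537  0.2528 0.0458] rect [533. 258.] [131.  58.] 13.3 pca -165.0 zmax 0.05411321283904613
scene cradle 903 mean [0.5297 0.234  0.0132] rect [501. 273.] [230. 128.] 11.4 pca -162.1 zmax 0.03938499253245953
scene tray 3944 mean [0.4741 0.0019 0.0037] rect [468.  -2.] [200. 182.] 40.4 pca -168.8 zmax 0.012813402331121049
scene lever 141 mean [ 0.4959 -0.2942  0.1424] rect [ 501. -294.] [14. 58.] 87.2 pca 177.9 zmax 0.14643944329735448
scene yellow 37 mean [ 0.4775 -0.2513  0.103 ] rect [ 478. -252.] [14. 15.] 53.2 pca 88.1 zmax 0.10675484900652277
scene green 34 mean [ 0.5242 -0.2253  0.1029] rect [ 524. -225.] [13. 12.] 48.8 pca 177.2 zmax 0.10550407987750376
scene hood white 2002 mean [ 0.5071 -0.2131  0.1008] rect [ 502. -240.] [109. 202.] 7.0 pca 105.5 zmax 0.11496567610637776
scene teal dock 257 mean [ 0.5118 -0.1108  0.0355] rect 
[... 954 characters left out ...]
[:,None]
        ~~~^^^^^^
  File "h.py", line 8, in ray
    K,D,Rm,t=C;p=cv2.undistortPoints(np.float64(uv).reshape(-1,1,2),K,D)[:,0]
                 ~~~~~~~~~~~~~~~~~~~^^^^^^^^^^^^^^^^^^^^^^^^^^^^^^^^^^^^
cv2.error: OpenCV(4.12.0) /io/opencv/modules/calib3d/src/undistort.dispatch.cpp:347: error: (-215:Assertion failed) CV_IS_MAT(_src) && CV_IS_MAT(_dst) && (_src->rows == 1 || _src->cols == 1) && (_dst->rows == 1 || _dst->cols == 1) && _src->cols + _src->rows - 1 == _dst->rows + _dst->cols - 1 && (CV_MAT_TYPE(_src->type) == CV_32FC2 || CV_MAT_TYPE(_src->type) == CV_64FC2) && (CV_MAT_TYPE(_dst->type) == CV_32FC2 || CV_MAT_TYPE(_dst->type) == CV_64FC2) in function 'cvUndistortPointsInternal'
```

Run:
```python
from h import *
for n,pts in (("scene",[(287,187),(240,165),(275,195),(310,200),(235,215)]),("side",[(360,225),(400,240),(345,215),(355,167),(325,230)])):
    im=cv2.imread(f"pics/{n}0.png");h=cv2.cvtColor(im,cv2.COLOR_BGR2HSV)
    for p in pts:print(n,p,h[p[1],p[0]])
a=cv2.imread("pics/scene0.png")[170:305,165:325];b=cv2.imread("pics/side0.png")[125:250,300:420]
a=cv2.resize(a,None,fx=3,fy=3,interpolation=2);b=cv2.resize(b,None,fx=2.5,fy=3,interpolation=2)
o=np.zeros((405,790,3),np.uint8);o[:,:480]=a[:405];o[:375,485:785]=b;cv2.imwrite("pics/crop1.png",o)
```

```text
scene (287, 187) [108  16 155]
scene (240, 165) [110  10  73]
scene (275, 195) [103  19 157]
scene (310, 200) [120  17  73]
scene (235, 215) [ 30   4 248]
side (360, 225) [103  14 167]
side (400, 240) [110  24  65]
side (345, 215) [101  18 113]
side (355, 167) [ 45   2 251]
side (325, 230) [113  16  65]
```

View pics/crop1.png

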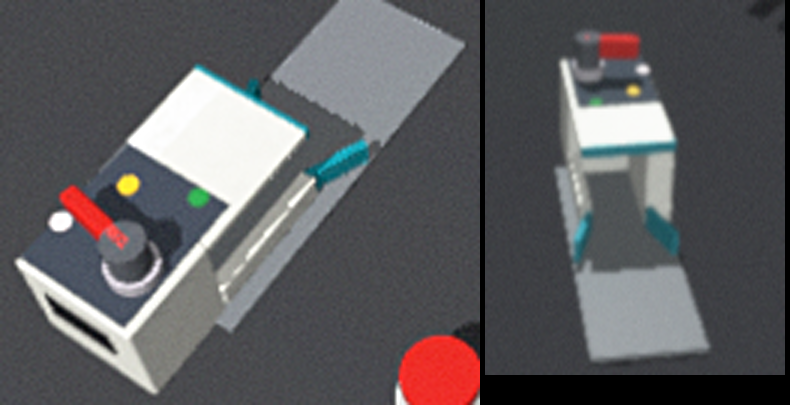

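The crop shows the white, yellow and green dots, the tray's free corners and the funnel rails clearly. I'll fit the dock pose to the dots and tray corners in both views.

Run:
```python
from h import *
np.set_printoptions(precision=4,suppress=True)
M={"white":(.108,-.055,.101),"yellow":(.108-.0495,.015-.0495,.101),"green":(.038,.015,.101)}
A=[];Bp=[];nm=[]
for n,db,tb in (("scene",(165,195,300,305),(255,160,325,212)),("side",(325,135,395,165),(325,212,395,250))):
    im=cv2.imread(f"pics/{n}0.png");C=cam(n)
    y=pix(im,(20,120,100),(34,255,255),db);g=pix(im,(45,100,60),(78,255,255),db)
    obs={"yellow":y.mean(0)}
    if len(g)>3:obs["green"]=g.mean(0)
    if n=="scene":
        w=pix(im,(0,0,170),(180,50,255),(178,238,192,250));obs["white"]=w.mean(0);print("w",len(w))
    for k,v in obs.items():
        A.append(M[k]);Bp.append(onplane(C,v,.101)[0]);nm.append(n+k)
    m=np.zeros(im.shape[:2],np.uint8);t=pix(im,(90,5,100),(130,45,200),tb);m[t[:,1],t[:,0]]=255
    m=cv2.morphologyEx(m,cv2.MORPH_OPEN,np.ones((3,3)))
    c=max(cv2.findContours(m,0,1)[0],key=cv2.contourArea)
    q=cv2.approxPolyDP(cv2.convexHull(c),4,True)[:,0]+0.
    W=onplane(C,q,.006);print(n,"tray px",q.tolist());print(W[:,:2])
    top=W[np.argsort(-W[:,1])[:2]];top=top[np.argsort(top[:,0])]
    A+= [(-.24,-.06,.006),(-.24,.06,.006)];Bp+=list(top);nm+=[n+"t-",n+"t+"]
A=np.array(A);Bp=np.array(Bp)
def fit(A,B):
    a=A[:,:2]-A[:,:2].mean(0);b=B[:,:2]-B[:,:2].mean(0)
    th=np.arctan2((a[:,0]*b[:,1]-a[:,1]*b[:,0]).sum(),(a*b).sum());Rm=np.array([[np.cos(th),-np.sin(th)],[np.sin(th),np.cos(th)]])
    return th,Rm,B[:,:2].mean(0)-Rm@A[:,:2].mean(0)
th,Rm,o=fit(A,Bp)
print("dock",np.degrees(th),o)
for k,e in zip(nm,A[:,:2]@Rm.T+o-Bp[:,:2]):print(k,e)
k=np.array(["t" not in x[-2:] for x in nm]);print("dots only",np.degrees(fit(A[k],Bp[k])[0]),fit(A[k],Bp[k])[2])
print("tray",o+Rm@[-.145,0],"axis",o+Rm@[.108,.015])
# lever
im=cv2.imread("pics/scene0.png");d=np.load("scene0.npy");C=cam("scene")
u=pix(im,(0,170,80),(6,255,255),(165,195,225,305));P=cloud(C,d,u);P=P[P[:,2]>.138];Q=(P[:,:2]-o)@Rm-[.108,.015];print(np.degrees(np.arctan2(-Q.mean(0)[0],-Q.mean(0)[1])),Q.min(0),Q.max(0))
u=u[np.argsort(u[:,0])][:25];print("tip px",onplane(C,u.mean(0)[None],.142)@np.eye(3))
```

```text
w 39
scene tray px [[282.0, 165.0], [318.0, 183.0], [298.0, 211.0], [278.0, 209.0], [256.0, 196.0]]
[[ 0.4163  0.0407]
 [ 0.5284  0.0564]
 [ 0.5466 -0.0409]
 [ 0.5046 -0.0683]
 [ 0.4347 -0.0753]]
side tray px [[336.0, 215.0], [377.0, 213.0], [388.0, 241.0], [342.0, 244.0]]
[[ 0.5483 -0.0678]
 [ 0.4339 -0.0775]
 [ 0.419   0.0445]
 [ 0.5343  0.0567]]
dock -83.05137564064925 [ 0.5036 -0.1892]
sceneyellow [ 0.0008 -0.0011]
scenegreen [ 0.0003 -0.0002]
scenewhite [ 0.0002 -0.001 ]
scenet- [-0.0013  0.0011]
scenet+ [ 0.0057 -0.0001]
sideyellow [-0.0013  0.0028]
sidegreen [-0.0004  0.0017]
sidet- [-0.004  -0.0028]
sidet+ [-0.0001 -0.0004]
dots only -82.89413264276577 [ 0.5036 -0.19  ]
tray [ 0.4861 -0.0453] axis [ 0.5316 -0.2946]
8.224720721595157 [-0.0143 -0.0585] [ 0.0039 -0.0016]
tip px [[ 0.4773 -0.296   0.142 ]]
```

```bash
cat >> h.py <<'E'
DY=np.radians(-83.);DO=np.array([.5036,-.1895])
def dock(x,y): c,s=np.cos(DY),np.sin(DY);return DO+[c*x-s*y,s*x+c*y]
def goto(p,yawy,s=None):
    "print tool-frame shift (units) to p, then the turn (units) making tool y point at yawy deg (mod 180), z down"
    s=s or sense();q=s["ee_rot"];Rm=R.from_quat([q[1],q[2],q[3],q[0]])
    y=np.radians(yawy);best=None
    for k in(0,np.pi):
        Y=np.array([np.cos(y+k),np.sin(y+k),0]);Z=np.array([0,0,-1.]);T=R.from_matrix(np.c_[np.cross(Y,Z),Y,Z])
        v=(Rm.inv()*T).as_rotvec()
        if best is None or np.linalg.norm(v)<np.linalg.norm(best):best=v
    print("shift",np.round(Rm.inv().apply(np.array(p)-s["eef_pos"])/.3,3),"turn",np.round(best/np.radians(45),3),"q1,q6",s["q"][[0,5]].round(2))
E
python3 -c "
from h import *
goto([.533,.2615,.20],102.8)"
```

```text
shift [-1.967  2.05   0.188] turn [ 0.002 -0.     0.156] q1,q6 [-0.94 -0.28]
```

```bash
python3 -m crank '[[-0.12,0.125,0,0,0,0],[-0.12,0.125,0,0,0,0],[-0.12,0.125,0,0,0,0],[-0.12,0.125,0,0,0,0],[-0.12,0.125,0,0,0,0],[-0.12,0.125,0,0,0,0],[-0.12,0.125,0,0,0,0],[-0.12,0.125,0,0,0,0],[-0.12,0.125,0,0,0,0],[-0.12,0.125,0,0,0,0],[-0.12,0.125,0,0,0,0],[-0.12,0.125,0,0,0,0]]' 1
python3 -c "
from h import *
goto([.533,.2615,.20],102.8)"
```

```text
t: 1.6
eef_pos: [0.4405, 0.0541, 0.2561]
ee_rot: [-0.0, -0.172, 0.985, 0.0]
force: [-0.1, -0.8, 0.3]
gripper_width: 0.085
grasp_force: 0.0
shift [-0.525  0.546  0.187] turn [ 0.    -0.     0.156] q1,q6 [ 0.48 -1.7 ]
```

```bash
python3 -m crank '[[-0.13,0.135,0.02,0,0,0],[-0.13,0.135,0.02,0,0,0],[-0.13,0.135,0.02,0,0,0],[-0.13,0.135,0.02,0,0,0],[0,0,0,0,0,-0.22],[0,0,0,0,0,-0.22],[0,0,0,0,0,-0.22],[0,0,0,0,0,-0.22],[0,0,0,0,0,-0.22],[0,0,0,0,0,-0.22],[0,0,0,0,0,-0.22],[0,0,0,0,0,-0.22]]'
python3 -m crank '[[0,0,0,0,0,-0.22],[0,0,0,0,0,-0.22],[0,0,0,0,0,-0.22],[0,0,0,0,0,-0.22],[0,0,0,0,0,-0.22],[0,0,0,0,0,-0.22],[0,0,0,0,0,-0.22],[0,0,0,0,0,-0.22],[0,0,0,0,0,-0.22],[0,0,0,0,0,-0.1],[0,0,0,0,0,0]]'
python3 - <<'E'
from h import *
np.set_printoptions(precision=4,suppress=True)
goto([.533,.2615,.11],102.8)
C=cam("wrist");im,d=snapshot("wrist");cv2.imwrite("pics/w1.png",im)
u=pix(im,(80,100,40),(98,255,255));P=cloud(C,d,u);P=P[(P[:,2]>.066)&(P[:,2]<.09)&(abs(P[:,1]-.26)<.08)]
print(len(P),cv2.minAreaRect(np.float32(P[:,:2]*1000)),P[:,2].max(),np.median(P[:,2]))
E
```

```text
t: 3.1
eef_pos: [0.5319, 0.2576, 0.2317]
ee_rot: [0.001, 0.762, -0.647, -0.0]
force: [0.2, -0.3, -0.6]
gripper_width: 0.0855
grasp_force: 0.0
t: 4.47
eef_pos: [0.532, 0.2575, 0.2318]
ee_rot: [0.0, 0.994, 0.109, -0.0]
force: [-0.0, 0.2, -0.8]
gripper_width: 0.0849
grasp_force: 0.0
shift [ 0.007 -0.012  0.406] turn [ 0.     0.001 -0.005] q1,q6 [0.72 1.08]
706 ((532.1072387695312, 262.7751770019531), (67.26065826416016, 10.677066802978516), 13.652375221252441) 0.08219555322145383 0.08027466424181584
```

View pics/w1.png

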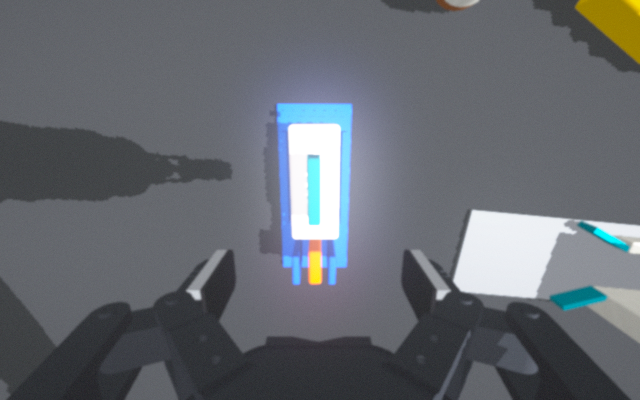

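The wrist view shows the handle at (314,190), centred between the jaws and aligned with them. Next I descend and grip.

```bash
python3 -m crank '[[0.005,-0.013,0.1,0,0,0],[0,0,0.12,0,0,0],[0,0,0.12,0,0,0],[0,0,0.1,0,0,0],[0,0,0.05,0,0,0],[0,0,0.02,0,0,0],[0,0,0,0,0,0],[0,0,0,0,0,0]]'
python3 -m crank '[[0,0,0,0,0,0],[0,0,0,0,0,0],[0,0,0,0,0,0],[0,0,0,0,0,0],[0,0,0,0,0,0],[0,0,0,0,0,0],[0,0,0,0,0,0],[0,0,0,0,0,0]]' -1
```

```text
t: 5.52
eef_pos: [0.5335, 0.2622, 0.0805]
ee_rot: [-0.001, 0.994, 0.11, 0.001]
force: [0.9, -0.2, 0.0]
gripper_width: 0.085
grasp_force: 0.0
t: 6.52
eef_pos: [0.5329, 0.262, 0.0794]
ee_rot: [-0.0, 0.994, 0.11, 0.0]
force: [-1.3, 3.2, 1.4]
gripper_width: 0.0128
grasp_force: 59.2
```

```bash
python3 -m crank '[[0,0,-0.03,0,0,0],[0,0,-0.06,0,0,0],[0,0,-0.08,0,0,0],[0,0,-0.09,0,0,0],[0,0,-0.08,0,0,0],[0,0,-0.05,0,0,0],[0,0,0,0,0,0]]'
python3 - <<'E'
from h import *
p=dock(-.148,0);print(p);goto([*p,.19],7);print(sense()["grasp_force"])
E
```

```text
t: 7.4
eef_pos: [0.533, 0.2619, 0.1969]
ee_rot: [-0.0, 0.994, 0.11, 0.0]
force: [0.4, 0.9, -5.6]
gripper_width: 0.0131
grasp_force: 58.7
[ 0.48556334 -0.04260317]
shift [-0.376  0.956  0.022] turn [ 0.    -0.002 -1.876] q1,q6 [0.72 1.07]
58.67864012718201
```

```bash
python3 -m crank '[[-0.02,0.05,0,0,0,0],[-0.04,0.1,0,0,0,0],[-0.05,0.13,0,0,0,0],[-0.05,0.13,0,0,0,0],[-0.05,0.13,0,0,0,0],[-0.05,0.13,0,0,0,0],[-0.05,0.13,0,0,0,0],[-0.04,0.1,0,0,0,0],[-0.026,0.056,0,0,0,0]]'
python3 -m crank '[[0,0,0,0,0,0.1],[0,0,0,0,0,0.19],[0,0,0,0,0,0.2],[0,0,0,0,0,0.2],[0,0,0,0,0,0.2],[0,0,0,0,0,0.2],[0,0,0,0,0,0.2],[0,0,0,0,0,0.2],[0,0,0,0,0,0.2],[0,0,0,0,0,0.2],[0,0,0,0,0,0.16],[0,0,0,0,0,0.07]]'
python3 - <<'E'
from h import *
np.set_printoptions(precision=4,suppress=True)
p=dock(-.148,0);goto([*p,.079],7);print(sense()["grasp_force"])
for n in("scene","side"):
    C=cam(n);im,d=snapshot(n);cv2.imwrite(f"pics/{n}1.png",im)
    for nm,lo,hi in(("orange",(5,150,100),(18,255,255)),("handle",(80,100,40),(98,255,255))):
        u=pix(im,lo,hi);P=cloud(C,d,u);P=P[(P[:,2]>.09)&(P[:,2]<.3)&(abs(P[:,0]-.48)<.15)&(P[:,1]>-.13)&(P[:,1]<.12)]
        if len(P)>5:print(n,nm,len(P),cv2.minAreaRect(np.float32(P[:,:2]*1000)),P[:,2].min(),P[:,2].max())
E
```

```text
t: 8.52
eef_pos: [0.4839, -0.0446, 0.1953]
ee_rot: [0.0, 0.994, 0.109, -0.001]
force: [0.5, -0.3, -5.2]
gripper_width: 0.0126
grasp_force: 58.8
t: 10.02
eef_pos: [0.4847, -0.0428, 0.1955]
ee_rot: [0.001, 0.749, -0.662, -0.001]
force: [-0.3, -0.1, -4.2]
gripper_width: 0.0128
grasp_force: 58.9
shift [-0.    -0.004  0.388] turn [0.002 0.    0.002] q1,q6 [ 0.23 -0.11]
58.93359661102295
scene orange 185 ((501.22320556640625, 10.45499038696289), (28.692224502563477, 121.29006958007812), 37.429996490478516) 0.1414770513747321 0.2599821690087385
scene handle 189 ((491.4190673828125, -55.875755310058594), (41.46512985229492, 100.22606658935547), 14.372206687927246) 0.13055107602528437 0.22830283898860104
side orange 166 ((477.6356506347656, 49.2762451171875), (12.1759672164917, 35.46163558959961), 11.015022277832031) 0.13985882413753614 0.19356455654806548
side handle 112 ((500.685546875, -70.33787536621094), (28.073036193847656, 137.66160583496094), 22.36060333251953) 0.09566351362679865 0.2158214952242914
```

```bash
python3 -m crank '[[0,0,0.05,0,0,0],[0,0,0.08,0,0,0],[0,0,0.08,0,0,0],[0,0,0.08,0,0,0],[0,0,0.05,0,0,0],[0,0,0.025,0,0,0],[0,0,0.01,0,0,0],[0,0,0.005,0,0,0],[0,0,0,0,0,0]]'
```

```text
t: 11.25
eef_pos: [0.4856, -0.0427, 0.0827]
ee_rot: [-0.0, 0.75, -0.661, 0.0]
force: [0.2, 0.0, -4.1]
gripper_width: 0.013
grasp_force: 58.9
```

```bash
python3 -m crank '[[0,0,0.005,0,0,0],[0,0,0.005,0,0,0],[0,0,0,0,0,0],[0,0,0,0,0,0]]'
```

```text
t: 11.75
eef_pos: [0.4855, -0.0427, 0.0794]
ee_rot: [-0.0, 0.75, -0.661, 0.0]
force: [-0.1, 0.5, -3.9]
gripper_width: 0.0129
grasp_force: 59.1
```

```bash
python3 -m crank '[[0,0,0.004,0,0,0],[0,0,0.003,0,0,0],[0,0,0,0,0,0]]'
```

```text
t: 12.12
eef_pos: [0.4858, -0.0427, 0.0793]
ee_rot: [-0.0, 0.75, -0.661, 0.001]
force: [-6.2, 2.1, 13.4]
gripper_width: 0.0131
grasp_force: 61.4
```

Touched down, with the force reversed to about +13 N. I'll open the gripper, hold, and raise it.

```bash
python3 -m crank '[[0,0,0,0,0,0],[0,0,0,0,0,0],[0,0,0,0,0,0],[0,0,0,0,0,0],[0,0,0,0,0,0],[0,0,0,0,0,0],[0,0,-0.08,0,0,0],[0,0,-0.12,0,0,0],[0,0,-0.12,0,0,0],[0,0,-0.12,0,0,0],[0,0,-0.05,0,0,0],[0,0,0,0,0,0]]' 1
python3 - <<'E'
from h import *
np.set_printoptions(precision=4,suppress=True)
C=cam("wrist");im,d=snapshot("wrist");cv2.imwrite("pics/w2.png",im)
def rep(nm,lo,hi,zr):
    u=pix(im,lo,hi);P=cloud(C,d,u);P=P[(P[:,2]>zr[0])&(P[:,2]<zr[1])&(abs(P[:,0]-.48)<.1)&(P[:,1]>-.1)&(P[:,1]<.1)]
    if len(P)>5:
        c,s,a=cv2.minAreaRect(np.float32(P[:,:2]*1000));print(nm,len(P),np.array(c),np.array(s),a,P[:,2].max())
rep("handle",(80,100,40),(98,255,255),(.06,.1));rep("fin",(5,150,100),(18,255,255),(.05,.1));rep("body",(0,0,170),(180,60,255),(.038,.056))
E
```

```text
t: 13.62
eef_pos: [0.4856, -0.0426, 0.2245]
ee_rot: [-0.001, 0.75, -0.661, 0.0]
force: [-0.2, 0.5, -0.5]
gripper_width: 0.0854
grasp_force: 0.0
handle 855 [486.2977 -40.845 ] [11.2816 68.5794] 7.5151519775390625 0.08233280954498828
fin 542 [474.8182  43.739 ] [13.0482 40.8778] 7.601508140563965 0.07841814177300399
body 4228 [485.7887 -37.7062] [ 53.3717 122.8773] 7.307358741760254 0.055555727460089854
```

View pics/w2.png

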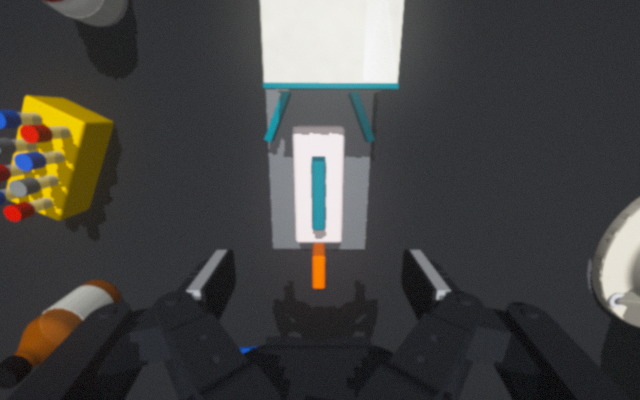

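The wrist view shows the pack standing straight on the tray. Its handle is at (319,193) and its fin at (319,267), centred between the funnel rails (266 to 373). Now I'll grasp the fin.

Run:
```python
from h import *
p=dock(-.148-.089,0);print(p);goto([*p,.069],7.3)
```

```text
[0.47471697 0.04573344]
shift [-0.296 -0.003  0.514] turn [ 0.001  0.001 -0.002] q1,q6 [ 0.23 -0.11]
```

```bash
python3 -m crank '[[-0.1,0,0,0,0,0],[-0.12,0,0,0,0,0],[-0.08,0,0,0,0,0],[0,0,0.1,0,0,0],[0,0,0.12,0,0,0],[0,0,0.12,0,0,0],[0,0,0.1,0,0,0],[0,0,0.05,0,0,0],[0,0,0.025,0,0,0],[0,0,0,0,0,0]]'
python3 -m crank '[[0,0,0,0,0,0],[0,0,0,0,0,0],[0,0,0,0,0,0],[0,0,0,0,0,0],[0,0,0,0,0,0],[0,0,0,0,0,0],[0,0,0,0,0,0]]' -1
python3 - <<'E'
from h import *
p=dock(-.089,0);print(p);goto([*p,.069],7)
E
```

```text
t: 14.92
eef_pos: [0.4734, 0.0463, 0.0688]
ee_rot: [0.001, 0.75, -0.661, -0.0]
force: [0.3, -0.7, -0.3]
gripper_width: 0.0851
grasp_force: 0.0
t: 15.8
eef_pos: [0.4744, 0.0467, 0.0701]
ee_rot: [-0.0, 0.75, -0.661, 0.0]
force: [-0.5, 1.1, 4.2]
gripper_width: 0.0134
grasp_force: 59.3
[ 0.49275363 -0.10116339]
shift [0.497 0.001 0.003] turn [-0.001  0.     0.005] q1,q6 [ 0.43 -0.3 ]
```

```bash
python3 -m crank '[[0.02,0,0,0,0,0],[0.04,0,0,0,0,0],[0.05,0,0,0,0,0],[0.05,0,0,0,0,0],[0.05,0,0,0,0,0],[0.05,0,0,0,0,0],[0.05,0,0,0,0,0],[0.04,0,0,0,0,0],[0.02,0,0,0,0,0],[0,0,0,0,0,0]]'
python3 - <<'E'
from h import *
p=dock(-.089,0);goto([*p,.069],7);print(sense()["wrist_torque"].round(2))
E
```

```text
t: 17.05
eef_pos: [0.4884, -0.0644, 0.07]
ee_rot: [-0.0, 0.75, -0.661, 0.0]
force: [0.2, -1.3, 5.2]
gripper_width: 0.0134
grasp_force: 59.4
shift [0.124 0.001 0.003] turn [-0.001 -0.001  0.004] q1,q6 [ 0.19 -0.06]
[-0.06 -0.23 -0.03]
```

Smooth, with little side force. I'll continue and then creep in.

```bash
python3 -m crank '[[0.02,0,0,0,0,0],[0.02,0,0,0,0,0],[0.02,0,0,0,0,0],[0.02,0,0,0,0,0],[0.015,0,0,0,0,0],[0.01,0,0,0,0,0],[0,0,0,0,0,0]]'
python3 - <<'E'
from h import *
p=dock(-.089,0);goto([*p,.069],7);print(sense()["wrist_torque"].round(2))
E
```

```text
t: 17.92
eef_pos: [0.4922, -0.0948, 0.07]
ee_rot: [-0.0, 0.75, -0.661, 0.0]
force: [-0.1, 3.5, 5.8]
gripper_width: 0.0133
grasp_force: 59.7
shift [0.021 0.001 0.003] turn [-0.001  0.     0.005] q1,q6 [0.12 0.  ]
[1.25 0.11 0.04]
```

```bash
python3 -m crank '[[0.005,0,0,0,0,0],[0.005,0,0,0,0,0],[0.005,0,0,0,0,0],[0,0,0,0,0,0]]'
```

```text
t: 18.42
eef_pos: [0.4927, -0.0989, 0.07]
ee_rot: [-0.001, 0.75, -0.661, 0.0]
force: [-0.6, 5.4, 6.0]
gripper_width: 0.0135
grasp_force: 59.8
```

```bash
python3 -m crank '[[0.005,0,0,0,0,0],[0.005,0,0,0,0,0],[0,0,0,0,0,0]]'
```

```text
t: 18.8
eef_pos: [0.4931, -0.101, 0.07]
ee_rot: [-0.001, 0.75, -0.661, -0.0]
force: [-1.3, 10.0, 8.3]
gripper_width: 0.0134
grasp_force: 60.0
```

```bash
python3 -m crank '[[0.005,0,0,0,0,0],[0.005,0,0,0,0,0],[0,0,0,0,0,0]]'
```

```text
t: 19.18
eef_pos: [0.4936, -0.1011, 0.07]
ee_rot: [-0.003, 0.75, -0.662, -0.002]
force: [-5.1, 24.8, 12.0]
gripper_width: 0.0134
grasp_force: 60.6
```

The arm stopped at the predicted home position with 25 N of contact force. Now I'll release, rise and check.

```bash
python3 -m crank '[[0,0,0,0,0,0],[0,0,0,0,0,0],[0,0,0,0,0,0],[0,0,0,0,0,0],[0,0,0,0,0,0],[0,0,-0.08,0,0,0],[0,0,-0.12,0,0,0],[0,0,-0.12,0,0,0],[0,0,-0.12,0,0,0],[0,0,-0.05,0,0,0],[0,0,0,0,0,0]]' 1
python3 - <<'E'
from h import *
np.set_printoptions(precision=4,suppress=True)
c,s=np.cos(DY),np.sin(DY);Rd=np.array([[c,-s],[s,c]])
for n in("wrist","side"):
    C=cam(n);im,d=snapshot(n);cv2.imwrite(f"pics/{n}3.png",im)
    u=pix(im,(5,150,100),(18,255,255));P=cloud(C,d,u);P=P[(P[:,2]>.05)&(P[:,2]<.1)&(abs(P[:,0]-.48)<.1)&(P[:,1]>-.2)&(P[:,1]<.1)]
    if len(P)>5:
        r,sz,a=cv2.minAreaRect(np.float32(P[:,:2]*1000));print(n,len(P),np.array(r),np.array(sz),a,"dock",(np.array(r)/1000-DO)@Rd)
a=dock(.108,.015);print("axis",a)
r=.05;ang=np.radians(187-8);goto([*(a+r*np.array([np.cos(ang),np.sin(ang)])),.2],89)
E
```

```text
t: 20.55
eef_pos: [0.4936, -0.1052, 0.2171]
ee_rot: [-0.001, 0.75, -0.661, 0.0]
force: [-0.4, 0.3, -0.5]
gripper_width: 0.0854
grasp_force: 0.0
wrist 569 [ 494.3513 -103.7765] [13.5658 39.3345] 6.7600908279418945 dock [-0.0862  0.0013]
side 66 [496.7577 -98.3514] [10.8259 36.1824] 1.890352487564087 dock [-0.0913  0.0043]
axis [ 0.5317 -0.2949]
shift [0.62  0.115 0.05 ] turn [ 0.002  0.003 -1.818] q1,q6 [0.1  0.02]
```

View pics/wrist3.png

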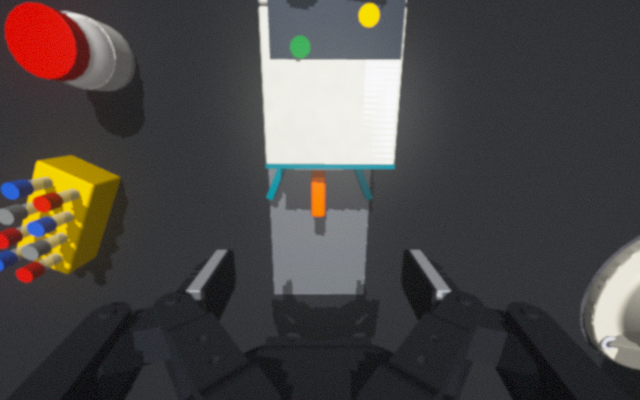

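The wrist view shows the fin at (318,194), aligned. In the dock frame its centre is at x = -86 mm, against -85 mm when home, and y = 1 mm, so the pack is home. Next is the valve.

```bash
python3 -m crank '[[0.06,0.01,0,0,0,0],[0.12,0.02,0,0,0,0],[0.13,0.025,0,0,0,0],[0.13,0.025,0,0,0,0],[0.12,0.02,0,0,0,0],[0.06,0.015,0,0,0,0],[0,0,0,0,0,-0.2],[0,0,0,0,0,-0.2],[0,0,0,0,0,-0.2],[0,0,0,0,0,-0.2]]'
python3 -m crank '[[0,0,0,0,0,-0.2],[0,0,0,0,0,-0.2],[0,0,0,0,0,-0.2],[0,0,0,0,0,-0.2],[0,0,0,0,0,-0.2],[0,0,0,0,0,0],[0,0,0,0,0,0]]'
python3 - <<'E'
from h import *
np.set_printoptions(precision=4,suppress=True)
a=dock(.108,.015)
for n in("wrist","scene"):
    C=cam(n);im,d=snapshot(n);cv2.imwrite(f"pics/{n}4.png",im)
    u=pix(im,(0,170,80),(6,255,255));P=cloud(C,d,u);P=P[(P[:,2]>.136)&(P[:,2]<.15)&(np.hypot(*(P[:,:2]-a).T)<.09)]
    if len(P)>5:
        r,sz,g=cv2.minAreaRect(np.float32(P[:,:2]*1000));e=np.linalg.eigh(np.cov(P[:,:2].T))[1][:,1];v=np.array(r)/1000-a
        print(n,len(P),np.array(r),np.array(sz),g,"pca",np.degrees(np.arctan2(e[1],e[0])),"bearing",np.degrees(np.arctan2(v[1],v[0])))
E
```

```text
t: 21.9
eef_pos: [0.4821, -0.2934, 0.2155]
ee_rot: [-0.0, 0.919, -0.394, -0.001]
force: [0.1, -0.0, -0.0]
gripper_width: 0.0852
grasp_force: 0.0
t: 22.78
eef_pos: [0.4823, -0.2938, 0.2162]
ee_rot: [-0.0, 1.0, -0.017, -0.0]
force: [-0.4, -0.2, -0.3]
gripper_width: 0.0856
grasp_force: 0.0
wrist 1017 [ 494.7519 -291.9089] [12.3195 47.1061] 87.81134033203125 pca 176.96262524136438 bearing 175.41653351250517
scene 127 [ 501.7582 -293.7171] [56.0761 13.7404] 1.2201818227767944 pca -179.84727479822615 bearing 177.79704493285746
```

View pics/wrist4.png

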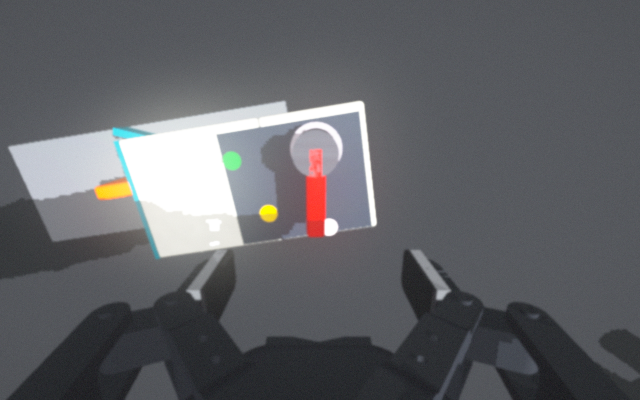

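The wrist view shows the lever at (316,205) pointing straight towards the gripper and aligned with the jaws, with the yellow dot at (268,213). I'll descend and grip it.

```bash
python3 -m crank '[[0,-0.003,0.06,0,0,0],[0,0,0.08,0,0,0],[0,0,0.07,0,0,0],[0,0,0.04,0,0,0],[0,0,0.014,0,0,0],[0,0,0,0,0,0]]'
python3 -m crank '[[0,0,0,0,0,0],[0,0,0,0,0,0],[0,0,0,0,0,0],[0,0,0,0,0,0],[0,0,0,0,0,0],[0,0,0,0,0,0],[0,0,0,0,0,0]]' -1
python3 - <<'E'
from h import *
np.set_printoptions(precision=4,suppress=True)
s=sense();a=dock(.108,.015);v=s["eef_pos"][:2]-a;r=np.hypot(*v);b=np.degrees(np.arctan2(v[1],v[0]));print(r,b)
# pose sequence about the axis: per step of 7 deg clockwise, shift in tool frame
q=s["ee_rot"];Rm=R.from_quat([q[1],q[2],q[3],q[0]])
for st in(-7.,):
    T=R.from_euler("z",st,degrees=True);dv=T.apply([*v,0])-[*v,0];print(Rm.inv().apply(dv)/.3,(Rm.inv()*T*Rm).as_rotvec()/np.radians(45))
E
```

```text
t: 23.62
eef_pos: [0.4827, -0.2933, 0.1379]
ee_rot: [0.0, 1.0, -0.016, 0.0]
force: [0.6, 0.9, 1.0]
gripper_width: 0.0852
grasp_force: 0.0
t: 24.5
eef_pos: [0.4824, -0.2926, 0.1377]
ee_rot: [-0.0, 1.0, -0.015, -0.0]
force: [-1.6, 5.6, 5.0]
gripper_width: 0.0131
grasp_force: 58.7
0.049329079070967674 177.4203582556843
[ 0.0015 -0.02    0.    ] [0.     0.0001 0.1556]
```

```bash
python3 -m crank '[[0.0005,-0.0102,0,0,0,0.079],[0.0005,-0.0102,0,0,0,0.079],[0.0005,-0.0102,0,0,0,0.079],[0.0005,-0.0102,0,0,0,0.079],[0.0005,-0.0102,0,0,0,0.079],[0,0,0,0,0,0]]'
python3 -c "
from h import *
s=sense();v=s['eef_pos'][:2]-dock(.108,.015);print(np.hypot(*v),np.degrees(np.arctan2(v[1],v[0])))"
```

```text
t: 25.25
eef_pos: [0.4851, -0.2776, 0.1377]
ee_rot: [-0.0, 0.985, -0.17, -0.0]
force: [-2.8, 6.0, 5.6]
gripper_width: 0.0132
grasp_force: 58.7
0.04966396561446541 159.6983525951228
```

```bash
python3 -m crank '[[0.0007,-0.0102,0,0,0,0.079],[0.0007,-0.0102,0,0,0,0.079],[0.0007,-0.0102,0,0,0,0.079],[0.0007,-0.0102,0,0,0,0.079],[0.0007,-0.0102,0,0,0,0.079],[0,0,0,0,0,0]]'
python3 -c "
from h import *
s=sense();v=s['eef_pos'][:2]-dock(.108,.015);print(np.hypot(*v),np.degrees(np.arctan2(v[1],v[0])))"
```

```text
t: 26.0
eef_pos: [0.4922, -0.2643, 0.1377]
ee_rot: [-0.0, 0.947, -0.32, -0.001]
force: [-5.5, 6.6, 7.1]
gripper_width: 0.0135
grasp_force: 58.9
0.049858433541694024 142.2432137371267
```

```bash
python3 -m crank '[[0,0,0,0,0,0],[0,0,0,0,0,0],[0,0,0,0,0,0],[0,0,0,0,0,0],[0,0,0,0,0,0],[0,0,-0.08,0,0,0],[0,0,-0.12,0,0,0],[0,0,-0.12,0,0,0],[-0.1,0,-0.05,0,0,0],[0,0,0,0,0,0],[0,0,0,0,0,0]]' 1
python3 - <<'E'
from h import *
np.set_printoptions(precision=4,suppress=True)
a=dock(.108,.015);c,s=np.cos(DY),np.sin(DY);Rd=np.array([[c,-s],[s,c]])
for n in("wrist","scene","side"):
    C=cam(n);im,d=snapshot(n);cv2.imwrite(f"pics/{n}5.png",im)
    u=pix(im,(0,170,80),(6,255,255));P=cloud(C,d,u);P=P[(P[:,2]>.136)&(P[:,2]<.15)&(np.hypot(*(P[:,:2]-a).T)<.09)]
    if len(P)>5:
        e=np.linalg.eigh(np.cov(P[:,:2].T))[1][:,1];v=P.mean(0)[:2]-a
        print(n,len(P),"pca",np.degrees(np.arctan2(e[1],e[0])),"bearing",np.degrees(np.arctan2(v[1],v[0])))
    u=pix(im,(5,150,100),(18,255,255));P=cloud(C,d,u);P=P[(P[:,2]>.05)&(P[:,2]<.1)&(abs(P[:,0]-.48)<.05)&(P[:,1]>-.2)&(P[:,1]<.1)]
    if len(P)>5:print(n,"fin",(np.array(cv2.minAreaRect(np.float32(P[:,:2]*1000))[0])/1000-DO)@Rd)
E
```

```text
t: 27.38
eef_pos: [0.4694, -0.2469, 0.2481]
ee_rot: [-0.0, 0.947, -0.32, -0.0]
force: [-0.0, 0.3, -0.7]
gripper_width: 0.0851
grasp_force: 0.0
wrist 894 pca 143.31572322639101 bearing 141.18148061113652
wrist fin [-0.0876  0.0018]
scene 116 pca 144.34896957199217 bearing 140.1855760145678
scene fin [-0.0845  0.0032]
side 42 pca 143.11719345641154 bearing 134.75445635492278
side fin [-0.0926  0.0045]
```

View pics/wrist5.png

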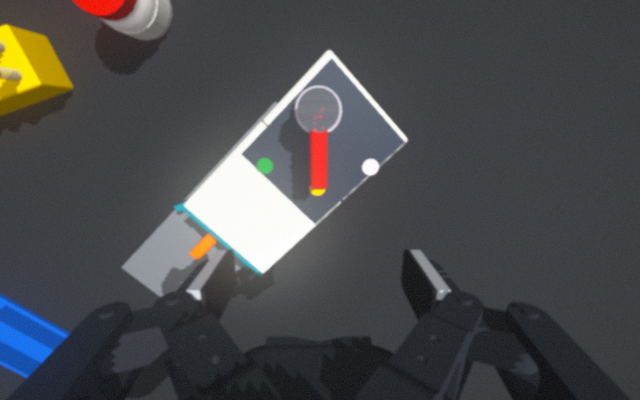

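View pics/scene5.png

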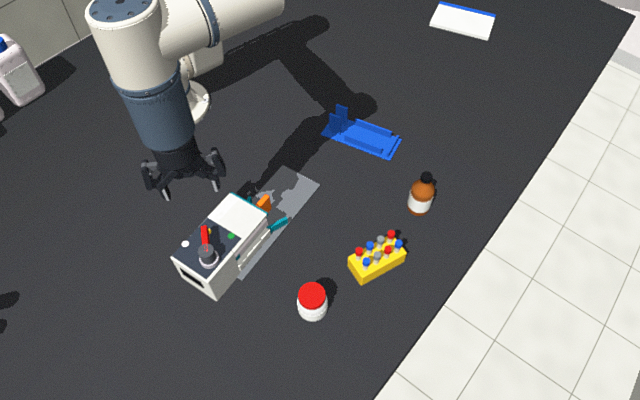

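The lever at (319,160) points at the yellow dot (318,191). The pack's fin is at its home position, the bottle, rack and jar have not moved, and the arm is clear of everything. I'll hand the job in.

```bash
python3 -c "
from plant import *
print(finish_job())"
```

```text
the job is handed in; nothing more can be done
None
```

I've handed the job in: by the last camera check the pack is home under the hood to within about 3 mm of the stop, the lever points at the yellow dot (within about 2° of half open), and the rack, bottle and jar look unmoved; no verdict came back.

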